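# Seat the slow-feed bowl in the raised feeder

## Robot

A 6-joint arm with a two-finger parallel gripper is mounted at the origin on the work surface. World frame = base frame: x ahead of the robot, y to its left, z up, the work surface at z = 0. Lengths are in m, angles in rad, forces in N, time in s.
With the tool pointing down it reaches from about 0.325 to 0.9 m from the base axis. Payload 6.1 kg.
Tool frame: the origin (TCP) lies on the centre line of the jaws, within the pads' length; the fingertips stand 22 mm ahead of it and the grasp point (between the pads) lies 3 mm ahead of it; z points along the fingers, y is the line along which they close (so a half turn about z gives the same grasp; the last joint's range is limited). The gripper opens to 85 mm and grips with 20 to 120 N. Pads are 22 mm wide; open, the fingers measure 114 mm over their backs; the gripper's body (76 mm by 85 mm) begins 54 mm behind the grasp point. The pads swing forward as they close: fully open they stand 13 mm farther back than shut.
Start: joints at [1.061, 0.22, 1.526, -0, 1.395, -0.126], TCP at [0.234, 0.58, 0.253] pointing down, gripper open.
Joint ranges: [-2.98, 2.98], [-0.91, 2.08], [0.09, 2.57], [-1.24, 4.39], [0.2, 2.65], [-2.68, 2.68]. Speed limits (rad/s): [2.57, 2.57, 3.01, 3.14, 3.14, 3.14].

## Interface

Orientations are given as a unit quaternion [x, y, z, w].
In Python, from station import robot, imaging, status gives the robot as it stands (robot), with the cameras (imaging) and the readings (status).
- The arm moves only by the shell command python3 inch.py, which reads ROWS from standard input. ROWS is a JSON list that holds a single list of rows (three levels of brackets), with 1 to 5 rows, each of 7 numbers: dx, dy, dz in shares of 0.75 m (1.0 is 0.75 m), then a rotation vector rx, ry, rz in parts of the range, where 1.0 means pi rad, then the opening from 0.0 (shut) to 1.0 (fully open); each row shifts and turns the commanded pose from where the row before left it, along the tool's axes as they then stand; what a row does not reach is not made up. A row lasts 1/12 s, in which the tool goes at most 0.0417 m and 0.125 rad, less where a joint would pass 70% of its speed; a pose out of reach is approached as far as the arm can. The fingers move at their own pace and stop on an object; the grip force is fixed at half the most. Time passes only in rows, so rows that do not move let the fingers close. It prints the time, the measured TCP pose, the force, the opening and the grip force at its end. Shift and turn numbers lie between -1 and 1, and a call with a number outside is refused. Input that does not fit is refused with a message, and nothing moves.
- status.state(): the state, without advancing time (a new reading comes with each control period).
- imaging.grab_frame(name): name is "scene" or "top" or "wrist"; returns (picture, depth): 400x640x3 uint8, red, green, blue; 400x640 float32, m along the optical axis (not along the pixel's ray), 0 where there is no reading.
- imaging.camera_model(name): a dict with "fovy" (degrees; the focal length in pixels is half the picture's height over the tangent of half this angle, whatever the lens; pixels are square), "cx", "cy" (the principal point, pixels), "distortion" ([k1, k2, p1, p2, k3] as OpenCV has them; the pictures are not rectified), "R" (3x3) and "t" (3): a world point X has camera coordinates R X + t. Camera axes: x right, y down, z forward; pixel columns grow to the right and rows downward; lengths in m; the calibration is good to about 2 mm. A picture is of the moment at which its call begins: read the wrist's pose just before it. camera_model takes no time and is no camera call; for the wrist camera it gives the pose at the moment of the call.
- robot.job_done(): hands the job in; it is judged then, once.
The state is a dict: "t": time; "joint_positions": joint angles; "qvel": joint speeds; "effort": joint torques, N m; "eef_pos": TCP position; "tcp_rot": TCP orientation; "force": force on the tool from outside, world axes, zero at the start; "ft_torque": the same for the moment, N m; "gripper_width": opening from 0.0 (shut) to 1.0 (fully open); "gripper_force": force on a finger pad.
Only numpy, scipy, OpenCV 4.12 (cv2) and the standard library are available. Lean on these libraries where they do the work, as an engineer would, in place of code of your own. Each camera call takes 0.05 s, during which the arm holds its last target. There are 200 camera calls.

## Task

Set up the puppy feeding display: take the smaller steel bowl, the one with sloping sides, and nest it in the round tapered opening of the wooden raised feeder so that it sits upright, centred and fully home. Lower it in rather than letting it drop, then let go. Leave the other, wider straight-sided bowl where it stands.

Things in the scene. Friction and masses are not known exactly. Their poses are not given: they have to be found in the camera images.
- bowl: Loose steel bowl with sloping (conical) sides, about 0.3 kg: 88 mm wide at the foot, 136 mm at the rim, 44 mm high, wall 4 mm. Its inner floor is 22 mm above the underside. From it rises an upright round centre post to grip from above: 34 mm diameter, rounded top 68 mm above the underside (24 mm above the rim). Origin: centre of the underside; z up along the post.
- stand: Wooden raised feeder fixed to the counter: square top 170 mm wide, 90 mm high, four legs. Round tapered opening in its middle, open below: 112 mm wide at the top, 91 mm 19 mm lower, matching the bowl's sides. The bowl slides home in it by its own weight, its underside then 69 mm above the counter. Origin: on the counter under the opening's centre; z up, x and y along the square's sides.
- other_bowl: Loose steel bowl that does not fit the feeder and stays where it is: wider and lower, 170 mm in diameter, straight upright sides 36 mm high, with the same kind of centre post (34 mm diameter, top 68 mm above the underside). Origin: centre of the underside; z up.

How it is judged:
By the outcome, as a careful person would: the job done as asked, in the order asked, and still so for the second after the job is handed in, with the robot touching nothing.
It also fails if it takes over 40 s, if anything falls off the work surface, if the arm or the gripper's body presses on something with over 40 N, if the wrist force passes 120 N, or if a joint passes its speed limit or range.

## Working session

There is one attempt and no reset: what is moved stays moved. The work goes in short steps, Python scripts to look and compute and a shell command to move; the robot and the scene stay as the last step left them, time stands still between calls to the robot, and variables do not carry over. Pictures are saved under pics/ and viewed, at most 10 in all, crops included, and the job is handed in when it is done.

```bash
ls; mkdir -p pics
python3 - <<'E'
from station import robot, imaging, status
import cv2, numpy as np
s=status.state(); print({k:np.round(v,3) for k,v in s.items()})
ims=[]
for n in("scene","top","wrist"):
    p,d=imaging.grab_frame(n); m=imaging.camera_model(n); print(n,m)
    np.savez(f"{n}0.npz",p=p,d=d,**{k:np.array(v) for k,v in m.items()})
    cv2.imwrite(f"pics/{n}0.png",p[...,::-1])
E
```

```text
inch.py
pics
station.py
{'t': np.float64(0.0), 'joint_positions': array([ 1.061,  0.221,  1.528,  0.   ,  1.395, -0.126]), 'qvel': array([ 0.002,  0.   ,  0.   , -0.   ,  0.001,  0.   ]), 'effort': array([ 0.000e+00, -4.969e+01, -3.894e+01, -0.000e+00,  1.100e-02,
        0.000e+00]), 'eef_pos': array([0.234, 0.579, 0.252]), 'tcp_rot': array([ 0.191,  0.982, -0.001, -0.   ]), 'force': array([-0.371, -0.33 ,  0.399]), 'ft_torque': array([-0.02 , -0.033, -0.04 ]), 'gripper_force': np.float64(0.0), 'gripper_width': np.float64(1.0)}
scene {'fovy': 51.742445132904564, 'cx': 322.85900503774934, 'cy': 200.56522468509024, 'distortion': array([-0.10564121,  0.        ,  0.        ,  0.        ,  0.        ]), 'R': array([[ 0.88579674,  0.46386549, -0.01389005],
       [ 0.34978485, -0.68702025, -0.63690952],
       [-0.30498309,  0.55931385, -0.77081342]]), 't': array([-0.46732936, -0.14317059,  1.12162614])}
top {'fovy': 42.82139876341181, 'cx': 323.6819681641075, 'cy': 197.82495498352006, 'distortion': array([-0.14346855,  0.        ,  0.        ,  0.        ,  0.        ]), 'R': array([[ 2.24090511e-02, -9.99748873e-01,  1.57902739e-04],
       [-9.91489787e-01, -2.22441856e-02, -1.28270019e-01],
       [ 1.28241319e-01,  2.71785044e-03, -9.91739269e-01]]), 't': array([0.00959823, 0.52793588, 1.20184789])}
wrist {'fovy': 58.32461467440101, 'cx': 318.62194778003425, 'cy': 197.91541418450598, 'distortion': array([0.0068767, 0.       , 0.       , 0.       , 0.       ]), 'R': array([[ 3.74762507e-01,  9.27120688e-01, -5.41763857e-04],
       [ 8.93927426e-01, -3.61189977e-01,  2.65396982e-01],
       [ 2.45859352e-01, -9.99451356e-02, -9.64139071e-01]]), 't': array([-0.62328084, -0.03421211,  0.37788611])}
```

View pics/scene0.png

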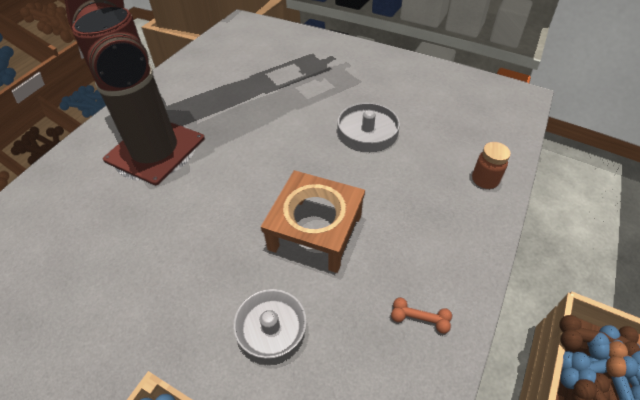

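View pics/top0.png

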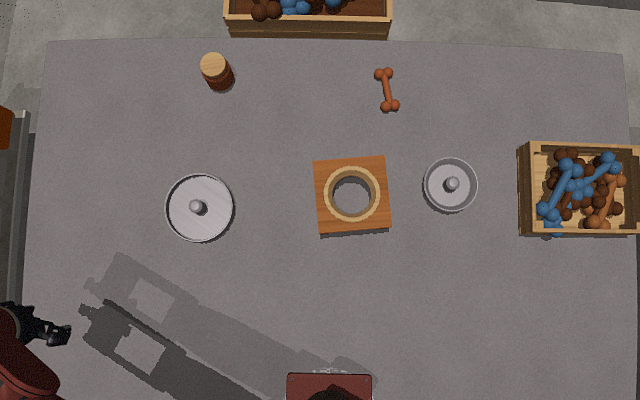

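The scene picture shows the sloping bowl at about (270,325), the feeder at (315,215) and the wide bowl at (368,127). In the top picture they are at (450,184), (352,195) and (199,207). I'll measure all three from both views.

```bash
cat > h.py <<'E'
import numpy as np, cv2
def load(n): return dict(np.load(n))
def K(m):
    f=200/np.tan(np.radians(float(m["fovy"]))/2); return np.array([[f,0,m["cx"]],[0,f,m["cy"]],[0,0,1.]])
def rays(m,uv):
    r=cv2.undistortPoints(np.float64(uv).reshape(-1,1,2),K(m),m["distortion"])[:,0]
    d=np.c_[r,np.ones(len(r))]@m["R"]; return -m["R"].T@m["t"],d
def onz(m,uv,z):
    c,d=rays(m,uv); return c+d*((z-c[2])/d[:,2])[:,None]
def tri(m1,u1,m2,u2):
    c1,d1=rays(m1,[u1]);c2,d2=rays(m2,[u2]);d1=d1[0];d2=d2[0]
    a=np.linalg.lstsq(np.c_[d1,-d2],c2-c1,rcond=None)[0]
    p,q=c1+a[0]*d1,c2+a[1]*d2; return (p+q)/2,np.linalg.norm(p-q)
def cloud(m):
    v,u=np.mgrid[:400,:640]; c,d=rays(m,np.c_[u.ravel(),v.ravel()])
    X=c+d*m["d"].reshape(-1,1); X[m["d"].ravel()<=0]=np.nan; return X.reshape(400,640,3)
def circ(P):
    P=np.asarray(P)[:,:2]; s=np.linalg.lstsq(np.c_[2*P,np.ones(len(P))],(P**2).sum(1),rcond=None)[0]
    r=np.sqrt(s[2]+s[0]**2+s[1]**2); return s[:2],r,np.abs(np.hypot(*(P-s[:2]).T)-r).mean()
E
python3 - <<'E'
from h import *
np.set_printoptions(precision=4,suppress=True)
for n,bb,st in(("top",(415,150,485,220),(305,145,400,245)),("scene",(225,280,315,370),(255,165,370,275))):
    m=load(n+"0.npz"); X=cloud(m)
    B=X[bb[1]:bb[3],bb[0]:bb[2]].reshape(-1,3)
    z=B[:,2]; print(n,"bowl z hist",np.histogram(z,np.arange(-.01,.09,.005))[0])
    post=B[(z>.05)&(z<.09)]; print(" post",len(post),post.mean(0),post.max(0),np.ptp(post,0))
    c=post.mean(0)[:2]; rr=np.hypot(*(B[:,:2]-c).T)
    rim=B[(rr>.055)&(rr<.08)&(z>.036)&(z<.055)]; print(" rim",circ(rim),np.median(rim[:,2]),len(rim))
    S=X[st[1]:st[3],st[0]:st[2]].reshape(-1,3); z=S[:,2]
    print(" stand z hist",np.histogram(z,np.arange(-.01,.12,.005))[0])
    T=S[(z>.08)&(z<.1)]; (c,wh,a)=cv2.minAreaRect(np.float32(T[:,:2]*1000)); print(" top rect",c,wh,a,np.median(T[:,2]))
    # opening rim from colour/height mask: inner contour of top surface
    M=np.zeros((400,640),np.uint8); zz=X[...,2]; M[st[1]:st[3],st[0]:st[2]]=((zz>.084)&(zz<.1))[st[1]:st[3],st[0]:st[2]]
    cs,h=cv2.findContours(M,cv2.RETR_CCOMP,cv2.CHAIN_APPROX_NONE)
    inn=max((c for c,q in zip(cs,h[0]) if q[3]>=0),key=cv2.contourArea,default=None)
    if inn is not None: print(" opening",circ(onz(m,inn[:,0],.09)))
E
```

```text
top bowl z hist [  21  757 1609  212    1   79  819  406  150  203  285  168   15    8
   54   67   18    1    0]
 post 163 [ 0.5671 -0.2843  0.0647] [ 0.6308 -0.2273  0.0756] [0.1001 0.1206 0.0253]
 rim (array([ 0.5679, -0.2863]), np.float64(0.062294075718037786), np.float64(0.0024045519999310746)) 0.0425796527586455 597
 stand z hist [  31 1477 3352  378    2    3    3    2    2    0    1    0    0    0
    0    8   78  166  165 1087 2472  234    0    0    0]
 top rect (533.3255615234375, -42.76591491699219) (170.99000549316406, 170.6566619873047) 6.500795364379883 0.09129676093956218
 opening (array([ 0.5323, -0.0424]), np.float64(0.05232067630605484), np.float64(0.0011256630562710133))
scene bowl z hist [   0 1986 2192    0    0  114 1862  285  276  363  583  122   20   25
   99  142    0    0    0]
 post 286 [ 0.5696 -0.289   0.0638] [ 0.5839 -0.2701  0.0697] [0.0328 0.0334 0.0196]
 rim (array([ 0.5672, -0.2863]), np.float64(0.0633226797549714), np.float64(0.002085870453508912)) 0.042311527305181285 956
 stand z hist [   0 3466 4051   43   40   40   44   50   60   97   38   35   36   32
   28   19  186  294  301 1653 2092    0    0    0    0]
 top rect (529.3963012695312, -42.07041931152344) (172.33938598632812, 174.74420166015625) 6.523887634277344 0.09006095385082802
 opening (array([ 0.5316, -0.0464]), np.float64(0.052697523042757516), np.float64(0.0008385572588546626))
```

The rows are not in the units I measure in: shifts go in shares of 0.75 m and turns go in shares of pi rad. I convert before sending: -0.0295 m / 0.75 = -0.0393, -0.0276 m / 0.75 = -0.0368.

```bash
echo '[[[-0.0368,-0.0393,0,0,0,0,0.7],[-0.0368,-0.0393,0,0,0,0,0.7],[-0.0368,-0.0393,0,0,0,0,0.7],[-0.0368,-0.0393,0,0,0,0,0.7],[-0.0368,-0.0393,0,0,0,0,0.7]]]' | python3 inch.py
```

```text
t: 0.57
eef_pos: [0.3067, 0.3893, 0.2528]
tcp_rot: [0.19, 0.982, -0.0, -0.0]
force: [0.4, 0.3, -0.4]
gripper_width: 0.7
gripper_force: 0.0
```

To row units: -0.0295 m / 0.75 = -0.0393, -0.0276 m / 0.75 = -0.0368.

```bash
echo '[[[-0.0368,-0.0393,0,0,0,0,0.7],[-0.0368,-0.0393,0,0,0,0,0.7],[-0.0368,-0.0393,0,0,0,0,0.7],[-0.0368,-0.0393,0,0,0,0,0.7],[-0.0368,-0.0393,0,0,0,0,0.7]]]' | python3 inch.py
echo '[[[-0.0368,-0.0393,0,0,0,0,0.7],[-0.0368,-0.0393,0,0,0,0,0.7],[-0.0368,-0.0393,0,0,0,0,0.7],[-0.0368,-0.0393,0,0,0,0,0.7],[-0.0368,-0.0393,0,0,0,0,0.7]]]' | python3 inch.py
python3 - <<'E'
from station import robot, imaging, status
import cv2, numpy as np
print(status.state()["eef_pos"])
p,d=imaging.grab_frame("wrist"); m=imaging.camera_model("wrist")
np.savez("wrist1.npz",p=p,d=d,**m); cv2.imwrite("pics/wrist1.png",p[...,::-1])
E
```

```text
t: 0.98
eef_pos: [0.3795, 0.2008, 0.2533]
tcp_rot: [0.19, 0.982, 0.0, 0.0]
force: [1.8, 0.9, -0.0]
gripper_width: 0.7
gripper_force: 0.0
t: 1.4
eef_pos: [0.4523, 0.0122, 0.2533]
tcp_rot: [0.191, 0.982, 0.0, 0.0]
force: [0.5, 0.2, 0.5]
gripper_width: 0.703
gripper_force: 0.0
[0.45233295 0.01218414 0.25332461]
```

View pics/wrist1.png

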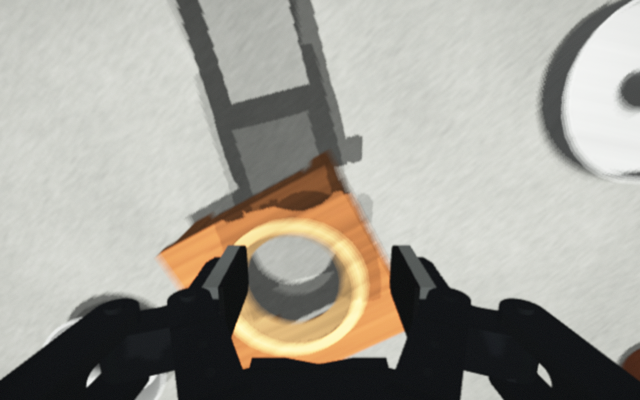

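The picture, blurred by motion, shows the feeder's opening at about (300,285) between the fingers and the wide bowl at upper right. I'll go on to the bowl, stopping short so the camera can see it.

To row units: -0.0295 m / 0.75 = -0.0393, -0.0276 m / 0.75 = -0.0368.

```bash
echo '[[[-0.0368,-0.0393,0,0,0,0,0.7],[-0.0368,-0.0393,0,0,0,0,0.7],[-0.0368,-0.0393,0,0,0,0,0.7],[-0.0368,-0.0393,0,0,0,0,0.7],[-0.0368,-0.0393,0,0,0,0,0.7]]]' | python3 inch.py >/dev/null
echo '[[[0,-0.0393,0,0,0,0,0.7],[0,-0.0393,0,0,0,0,0.7],[0,0,0,0,0,0,0.7],[0,0,0,0,0,0,0.7]]]' | python3 inch.py
python3 - <<'E'
from station import robot, imaging, status
import cv2, numpy as np
print(status.state()["eef_pos"])
p,d=imaging.grab_frame("wrist"); m=imaging.camera_model("wrist")
np.savez("wrist2.npz",p=p,d=d,**m); cv2.imwrite("pics/wrist2.png",p[...,::-1])
E
```

```text
t: 2.2
eef_pos: [0.5022, -0.2299, 0.2527]
tcp_rot: [0.192, 0.981, 0.0, -0.0]
force: [0.3, -0.2, 0.1]
gripper_width: 0.697
gripper_force: 0.0
[ 0.50224004 -0.22988347  0.25271737]
```

View pics/wrist2.png

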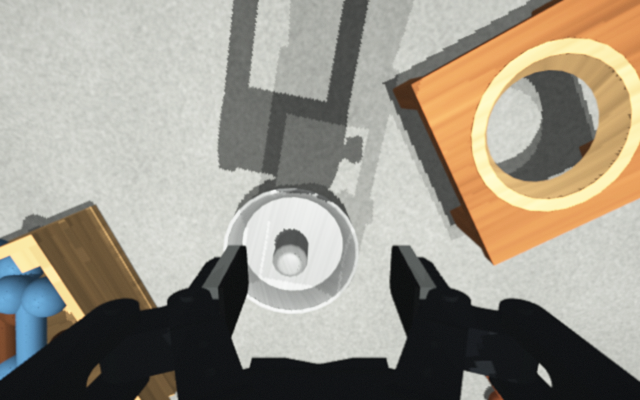

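This picture shows the bowl's post top at about (290,261) with its rim around it, and the pale opening ring at about (557,125). I'll measure both here and triangulate against the top view.

Run:
```python
from h import *
np.set_printoptions(precision=4,suppress=True)
def ring(m,box,z=.09):
    p=m["p"]; hsv=cv2.cvtColor(p,cv2.COLOR_RGB2HSV); M=cv2.inRange(hsv,(15,40,150),(35,150,255))
    k=np.zeros_like(M); k[box[1]:box[3],box[0]:box[2]]=1; M=M*k
    M=cv2.morphologyEx(M,cv2.MORPH_CLOSE,np.ones((3,3)))
    cs,_=cv2.findContours(M,cv2.RETR_EXTERNAL,cv2.CHAIN_APPROX_NONE); c=max(cs,key=cv2.contourArea)[:,0]
    c=c[(c[:,0]>1)&(c[:,0]<638)]
    P=onz(m,c,z)
    for _ in range(3):
        o,r,e=circ(P); P=P[np.abs(np.hypot(*(P[:,:2]-o).T)-r)<.004]
    return o,r,e,cv2.fitEllipse(c)[0]
W=load("wrist2.npz");T=load("top0.npz");S=load("scene0.npz")
rw=ring(W,(440,20,640,230));rt=ring(T,(310,150,395,240));rs=ring(S,(265,165,365,275))
for r in(rw,rt,rs):print("ring",r)
print("ring tri",tri(W,rw[3],T,rt[3]),tri(W,rw[3],S,rs[3]))
# post from depth in each view
for n,m,b in(("W",W,(255,220,330,300)),("T",T,(435,165,470,205)),("S",S,(250,300,292,345))):
    X=cloud(m)[b[1]:b[3],b[0]:b[2]]; k=np.nan_to_num(X[...,2])>.062
    v,u=np.nonzero(k); uv=(u.mean()+b[0],v.mean()+b[1]); 
    print(n,"post",len(u),uv,X[k].mean(0),X[k].max(0)[2],onz(m,[uv],.067)); m["q"]=uv
print(tri(W,W["q"],T,T["q"]),tri(W,W["q"],S,S["q"]))
X=cloud(W)[180:320,215:370].reshape(-1,3); c=np.array([.5675,-.2863]); rr=np.hypot(*(X[:,:2]-c).T)
rim=X[(rr>.058)&(rr<.075)&(X[:,2]>.04)&(X[:,2]<.05)]; print("rim W",circ(rim),len(rim),np.median(rim[:,2]))
```

```text
ring (array([ 0.5309, -0.049 ]), np.float64(0.07136958794637323), np.float64(0.0016582042117684736), (548.9016723632812, 128.01614379882812))
ring (array([ 0.5328, -0.0429]), np.float64(0.06510175949217667), np.float64(0.0006689608675634732), (351.468994140625, 193.33351135253906))
ring (array([ 0.5304, -0.042 ]), np.float64(0.06463764528441869), np.float64(0.0005938869307127105), (314.1943054199219, 208.2906951904297))
ring tri (array([ 0.5317, -0.0428,  0.0823]), np.float64(0.0034301604680956567)) (array([ 0.5297, -0.0423,  0.0845]), np.float64(0.002410020528875293))
W post 720 (np.float64(288.99444444444447), np.float64(260.9875)) [ 0.5648 -0.2849  0.0659] 0.06954464240326269 [[ 0.5643 -0.2846  0.067 ]]
T post 127 (np.float64(452.6771653543307), np.float64(182.73228346456693)) [ 0.5666 -0.2861  0.0669] 0.07562422138575742 [[ 0.5666 -0.286   0.067 ]]
S post 203 (np.float64(268.18226600985224), np.float64(317.44827586206895)) [ 0.5678 -0.2876  0.066 ] 0.06973301926918685 [[ 0.5681 -0.288   0.067 ]]
(array([ 0.5681, -0.2876,  0.0579]), np.float64(0.001323787716513879)) (array([ 0.5664, -0.2861,  0.0616]), np.float64(0.00033458749419679944))
rim W (array([ 0.5661, -0.2858]), np.float64(0.06437111538337963), np.float64(0.0014617313583939146)) 2031 0.043270599907579366
```

To row units: -0.027 m / 0.75 = -0.036, 0.02 m / 0.75 = 0.0267.

```bash
echo '[[[-0.036,-0.0123,0.0267,0,0,0,0.7],[-0.036,-0.0123,0.0267,0,0,0,0.7],[-0.036,-0.0123,0.0267,0,0,0,0.7],[0,0,0.0267,0,0,0,0.7],[0,0,0,0,0,0,0.7]]]' | python3 inch.py
echo '[[[0,0,0,0,0,0,0.7],[0,0,0,0,0,0,0.7]]]' | python3 inch.py
cat > look.py <<'E'
import sys
from station import robot, imaging, status
import cv2, numpy as np
n,f=sys.argv[1:]
s=status.state(); m=imaging.camera_model(n); p,d=imaging.grab_frame(n)
np.savez(f+".npz",p=p,d=d,eef=s["eef_pos"],q=s["tcp_rot"],**m); cv2.imwrite(f"pics/{f}.png",p[...,::-1])
E
python3 look.py wrist wrist3
python3 - <<'E'
from h import *
from scipy.spatial.transform import Rotation as Ro
np.set_printoptions(precision=4,suppress=True)
m=load("wrist3.npz");X=cloud(m); R=Ro.from_quat(m["q"]).as_matrix()
w=(np.hypot(X[...,0]-.5668,X[...,1]+.286)<.03)&(X[...,2]>.062)&(X[...,2]<.075)
print(m["eef"],w.sum(),X[w].mean(0),X[w].max(0)); v,u=np.nonzero(w);print(u.mean(),v.mean(),"tool",(X[w].mean(0)-m["eef"])@R)
rr=np.hypot(X[...,0]-.5668,X[...,1]+.286); k=(rr>.058)&(rr<.075)&(X[...,2]>.041)&(X[...,2]<.05);print(circ(X[k]),k.sum())
E
```

```text
t: 2.67
eef_pos: [0.5663, -0.2822, 0.1675]
tcp_rot: [0.19, 0.982, 0.002, -0.004]
force: [-1.8, 1.3, -0.4]
gripper_width: 0.698
gripper_force: 0.0
t: 2.83
eef_pos: [0.5681, -0.2837, 0.1746]
tcp_rot: [0.19, 0.982, -0.0, 0.0]
force: [0.4, 0.3, 0.9]
gripper_width: 0.701
gripper_force: 0.0
[ 0.5681 -0.2837  0.1746] 1459 [ 0.5649 -0.2867  0.0659] [ 0.581  -0.2717  0.0693]
314.15010281014395 200.63742289239204 tool [ 0.002  -0.004   0.1087]
(array([ 0.5658, -0.2872]), np.float64(0.06455485411697766), np.float64(0.0012633817532595678)) 4109
```

View pics/wrist3.png

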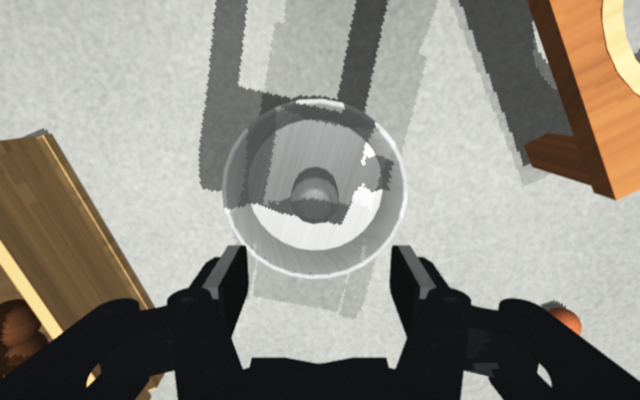

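The post is at column 315 against a jaw midline of about 319.5, so I shift 3.5 mm along −y and descend.

To row units: 0.025 m / 0.75 = 0.0333, -0.0034 m / 0.75 = -0.0045.

```bash
echo '[[[0,-0.0045,0.0267,0,0,0,0.7],[0,0,0.0333,0,0,0,0.7],[0,0,0.0333,0,0,0,0.7],[0,0,0.0267,0,0,0,0.7],[0,0,0.02,0,0,0,0.7]]]' | python3 inch.py
echo '[[[0,0,0.0133,0,0,0,0.7],[0,0,0.0128,0,0,0,0.7],[0,0,0,0,0,0,0.7],[0,0,0,0,0,0,0.7]]]' | python3 inch.py
```

```text
t: 3.3
eef_pos: [0.5665, -0.2875, 0.0688]
tcp_rot: [0.19, 0.982, -0.0, 0.001]
force: [0.0, 0.7, -0.9]
gripper_width: 0.7
gripper_force: 0.0
t: 3.63
eef_pos: [0.5668, -0.2881, 0.0496]
tcp_rot: [0.191, 0.982, -0.0, 0.0]
force: [0.5, -0.3, 0.8]
gripper_width: 0.705
gripper_force: 0.0
```

```bash
echo '[[[0,0,0,0,0,0,0.5],[0,0,0,0,0,0,0.4],[0,0,0,0,0,0,0.3],[0,0,0,0,0,0,0],[0,0,0,0,0,0,0]]]' | python3 inch.py
echo '[[[0,0,0,0,0,0,0],[0,0,0,0,0,0,0],[0,0,0,0,0,0,0],[0,0,0,0,0,0,0]]]' | python3 inch.py
```

```text
t: 4.05
eef_pos: [0.5675, -0.2888, 0.0505]
tcp_rot: [0.191, 0.982, -0.001, 0.001]
force: [-1.3, -0.5, 6.3]
gripper_width: 0.373
gripper_force: 60.5
t: 4.38
eef_pos: [0.5675, -0.2888, 0.0505]
tcp_rot: [0.191, 0.982, -0.001, 0.001]
force: [-0.5, 0.5, 6.1]
gripper_width: 0.373
gripper_force: 60.5
```

To row units: -0.03 m / 0.75 = -0.04, -0.025 m / 0.75 = -0.0333.

```bash
echo '[[[0,0,-0.0067,0,0,0,0],[0,0,-0.0133,0,0,0,0],[0,0,-0.0267,0,0,0,0],[0,0,-0.0333,0,0,0,0],[0,0,-0.04,0,0,0,0]]]' | python3 inch.py
echo '[[[0,0,-0.04,0,0,0,0],[0,0,-0.0267,0,0,0,0],[0,0,-0.0133,0,0,0,0],[0,0,0,0,0,0,0],[0,0,0,0,0,0,0]]]' | python3 inch.py
python3 look.py scene scene4; python3 look.py wrist wrist4
python3 -c "
import cv2,numpy as np
a=cv2.imread('pics/scene4.png')[150:400,100:500];b=cv2.imread('pics/wrist4.png')
cv2.imwrite('pics/c4.png',np.vstack([cv2.resize(a,None,fx=1.2,fy=1.2),cv2.resize(b,(480,300))]))"
```

```text
t: 4.8
eef_pos: [0.5647, -0.287, 0.1377]
tcp_rot: [0.191, 0.982, 0.001, -0.002]
force: [0.0, 0.6, -2.1]
gripper_width: 0.374
gripper_force: 59.8
t: 5.22
eef_pos: [0.5661, -0.2878, 0.1983]
tcp_rot: [0.191, 0.982, 0.0, -0.0]
force: [0.0, 0.6, -3.2]
gripper_width: 0.378
gripper_force: 59.8
```

View pics/c4.png

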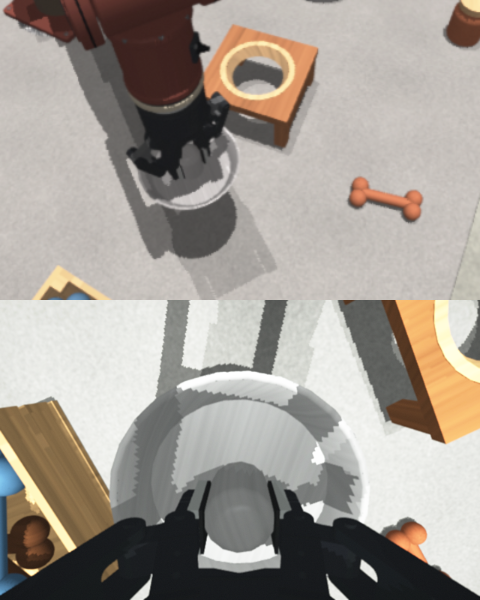

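The bowl is held off the counter and looks level; its rim runs from about (112,490) to (368,490) in the lower half. I'll measure its centre, height and tilt in the tool frame.

```bash
cat > held.py <<'E'
import sys
from h import *
from scipy.spatial.transform import Rotation as Ro
np.set_printoptions(precision=4,suppress=True)
m=load(sys.argv[1]);X=cloud(m); R=Ro.from_quat(m["q"]).as_matrix(); L=(X-m["eef"])@R
rr=np.hypot(L[...,0],L[...,1])
k=(rr>.058)&(rr<.075)&(np.abs(L[...,2]-.006)<.012)
v,u=np.nonzero(k); P=L[k]
# inside-out: take topmost points per azimuth bin = rim
a=np.degrees(np.arctan2(P[:,1],P[:,0]))//10; rim=[]
for b in np.unique(a):
    Q=P[a==b]
    if len(Q)>40: rim.append(Q[Q[:,2]<np.percentile(Q[:,2],25)].mean(0))
rim=np.array(rim); print("bins",len(rim)); 
c,r,e=circ(rim); s=np.linalg.lstsq(np.c_[rim[:,:2]-c,np.ones(len(rim))],rim[:,2],rcond=None)[0]
print("centre in tool",c,"r",r,e,"tilt slopes",s[:2],"rim tool z",s[2]); print(rim[::3]); print("eef",m["eef"],m["q"])
k=(rr<.055)&(L[...,2]>.022)&(L[...,2]<.036); Q=L[k]; s=np.linalg.lstsq(np.c_[Q[:,:2],np.ones(len(Q))],Q[:,2],rcond=None)[0]; print("floor plane slopes",s,len(Q))
E
python3 held.py wrist4.npz
python3 - <<'E'
from h import *
# opening: W2 ring outer edge with stricter colours; sample ring pixel colours
for n,b in(("wrist2",(440,20,640,230)),("top0",(310,150,395,240)),("scene4",(0,0,0,0))):
    if b[2]==0: continue
    m=load(n+".npz"); h=cv2.cvtColor(m["p"],cv2.COLOR_RGB2HSV)
    M=cv2.inRange(h,(18,25,140),(32,125,255)); k=np.zeros_like(M);k[b[1]:b[3],b[0]:b[2]]=1;M*=k
    n_,lab,st,_=cv2.connectedComponentsWithStats(M); M=np.uint8(lab==1+st[1:,4].argmax())*255
    cs,_=cv2.findContours(M,cv2.RETR_EXTERNAL,cv2.CHAIN_APPROX_NONE); c=max(cs,key=cv2.contourArea)[:,0]; c=c[c[:,0]<636]
    P=onz(m,c,.09)
    for i in range(5):
        o,r,e=circ(P); P=P[np.abs(np.hypot(*(P[:,:2]-o).T)-r)<.003]
    print(n,o,r,e,len(c),len(P))
E
```

```text
bins 20
centre in tool [ 0.0019 -0.0012] r 0.06505156529552922 4.6749024136183424e-05 tilt slopes [-0.0062 -0.0021] rim tool z 0.006585579696524527
[[-0.0044 -0.0659  0.0068]
 [ 0.0283 -0.0606  0.0066]
 [ 0.0552 -0.0384  0.0064]
 [ 0.0668 -0.0058  0.0062]
 [ 0.0602  0.0278  0.0062]
 [ 0.0376  0.0532  0.0063]
 [ 0.0057  0.0637  0.0064]]
eef [ 0.5654 -0.2874  0.1969] [ 0.1907  0.9816  0.0005 -0.0013]
floor plane slopes [ 0.0122 -0.0084  0.028 ] 28086
wrist2 [ 0.53126682 -0.04125642] 0.06594493116619438 0.00022424051802926926 413 413
top0 [ 0.59306061 -0.06584177] 0.011668861546340044 0.001421405242310203 40 20
```

To row units: 0.027 m / 0.75 = 0.036, 0.0153 m / 0.75 = 0.0204.

```bash
echo '[[[0.0107,0.0187,0,0,0,0,0],[0.0204,0.036,0,0,0,0,0],[0.0204,0.036,0,0,0,0,0],[0.0204,0.036,0,0,0,0,0],[0.0204,0.036,0,0,0,0,0]]]' | python3 inch.py
echo '[[[0.0204,0.036,0,0,0,0,0],[0.0204,0.036,0,0,0,0,0],[0.0204,0.036,0,0,0,0,0],[0.0097,0.0169,0,0,0,0,0],[0,0,0,0,0,0,0]]]' | python3 inch.py
echo '[[[0,0,0,0,0,0,0],[0,0,0,0,0,0,0],[0,0,0,0,0,0,0]]]' | python3 inch.py
python3 look.py wrist wrist5; python3 held.py wrist5.npz | grep -v '\[\[\|^ \['
```

```text
t: 5.73
eef_pos: [0.5462, -0.1473, 0.1961]
tcp_rot: [0.191, 0.982, 0.001, -0.002]
force: [1.0, 0.4, -2.2]
gripper_width: 0.376
gripper_force: 60.0
t: 6.15
eef_pos: [0.5317, -0.0387, 0.1964]
tcp_rot: [0.189, 0.982, 0.001, -0.002]
force: [0.7, -0.5, -3.9]
gripper_width: 0.375
gripper_force: 60.1
t: 6.4
eef_pos: [0.5335, -0.0431, 0.198]
tcp_rot: [0.191, 0.982, -0.0, -0.001]
force: [0.2, 0.6, -2.8]
gripper_width: 0.371
gripper_force: 60.1
bins 20
centre in tool [ 0.0019 -0.0012] r 0.06501413048864335 5.402970513837951e-05 tilt slopes [-0.0058 -0.0024] rim tool z 0.006546616129954485
eef [ 0.5335 -0.0431  0.198 ] [ 0.1913  0.9815 -0.0002 -0.0006]
floor plane slopes [ 0.0118 -0.0085  0.0279] 28091
```

To row units: 0.016 m / 0.75 = 0.0213, 0.0009 m / 0.75 = 0.0012.

```bash
echo '[[[0.0005,0.0012,0.0133,0,0,0,0],[0,0,0.0213,0,0,0,0],[0,0,0.0213,0,0,0,0],[0,0,0.0107,0,0,0,0],[0,0,0.0067,0,0,0,0]]]' | python3 inch.py
echo '[[[0,0,0.0067,0,0,0,0],[0,0,0.0067,0,0,0,0],[0,0,0.0067,0,0,0,0],[0,0,0,0,0,0,0],[0,0,0,0,0,0,0]]]' | python3 inch.py
python3 look.py scene scene6; python3 -c "
import cv2
cv2.imwrite('pics/c6.png',cv2.resize(cv2.imread('pics/scene6.png')[120:300,210:430],None,fx=3,fy=3))"
```

```text
t: 6.87
eef_pos: [0.5324, -0.0414, 0.1416]
tcp_rot: [0.191, 0.982, 0.0, -0.002]
force: [0.2, -0.3, -4.0]
gripper_width: 0.375
gripper_force: 60.1
t: 7.28
eef_pos: [0.5336, -0.0412, 0.1287]
tcp_rot: [0.191, 0.982, -0.0, -0.0]
force: [-0.1, -0.5, -1.9]
gripper_width: 0.377
gripper_force: 60.1
```

View pics/c6.png

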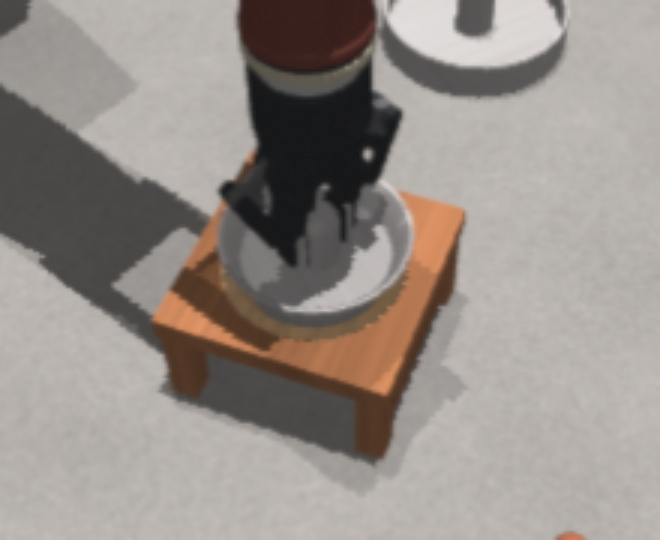

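The bowl (crop centre about (315,250)) is inside the ring, with the pale ring showing evenly below its rim and no contact force yet. I'll lower it slowly from here.

To row units: 0.002 m / 0.75 = 0.0027.

```bash
echo '[[[0,0,0.0027,0,0,0,0],[0,0,0.0027,0,0,0,0],[0,0,0,0,0,0,0],[0,0,0,0,0,0,0]]]' | python3 inch.py
echo '[[[0,0,0.0027,0,0,0,0],[0,0,0,0,0,0,0],[0,0,0,0,0,0,0]]]' | python3 inch.py
echo '[[[0,0,0.0013,0,0,0,0],[0,0,0,0,0,0,0],[0,0,0,0,0,0,0]]]' | python3 inch.py
```

```text
t: 7.67
eef_pos: [0.5335, -0.0412, 0.1246]
tcp_rot: [0.191, 0.982, -0.0, -0.0]
force: [0.8, 1.0, -2.8]
gripper_width: 0.374
gripper_force: 60.1
t: 7.92
eef_pos: [0.5334, -0.0413, 0.1226]
tcp_rot: [0.191, 0.982, -0.0, -0.0]
force: [-0.3, 0.4, -3.4]
gripper_width: 0.375
gripper_force: 60.2
t: 8.17
eef_pos: [0.5335, -0.0416, 0.1218]
tcp_rot: [0.191, 0.982, -0.0, -0.0]
force: [-3.0, -3.0, -0.9]
gripper_width: 0.374
gripper_force: 60.3
```

Contact now pushes the bowl toward −x and −y, so I shift it about 1 mm that way and go on down.

To row units: -0.001 m / 0.75 = -0.0013, 0.0004 m / 0.75 = 0.0005.

```bash
echo '[[[0.0005,-0.0013,0,0,0,0,0],[0,0,0,0,0,0,0],[0,0,0,0,0,0,0]]]' | python3 inch.py
echo '[[[0,0,0.0013,0,0,0,0],[0,0,0,0,0,0,0],[0,0,0,0,0,0,0]]]' | python3 inch.py
```

```text
t: 8.42
eef_pos: [0.5329, -0.0417, 0.1216]
tcp_rot: [0.191, 0.982, 0.0, 0.0]
force: [0.2, 0.3, -2.1]
gripper_width: 0.374
gripper_force: 60.2
t: 8.67
eef_pos: [0.5328, -0.042, 0.1206]
tcp_rot: [0.191, 0.982, -0.0, -0.0]
force: [-1.0, -1.2, -2.3]
gripper_width: 0.373
gripper_force: 60.3
```

To row units: 0.0007 m / 0.75 = 0.0009, -0.0005 m / 0.75 = -0.0007.

```bash
echo '[[[0.0003,-0.0007,0.0009,0,0,0,0],[0,0,0,0,0,0,0],[0,0,0,0,0,0,0]]]' | python3 inch.py
echo '[[[0,0,0.0009,0,0,0,0],[0,0,0,0,0,0,0],[0,0,0,0,0,0,0]]]' | python3 inch.py
```

```text
t: 8.92
eef_pos: [0.5325, -0.0424, 0.1199]
tcp_rot: [0.191, 0.982, 0.0, -0.0]
force: [0.1, -1.0, -1.9]
gripper_width: 0.374
gripper_force: 60.2
t: 9.17
eef_pos: [0.5324, -0.0426, 0.1193]
tcp_rot: [0.191, 0.982, -0.0, -0.0]
force: [-1.8, -1.8, -0.3]
gripper_width: 0.375
gripper_force: 60.4
```

To row units: 0.0007 m / 0.75 = 0.0009, -0.0004 m / 0.75 = -0.0005.

```bash
echo '[[[0.0001,-0.0005,0.0009,0,0,0,0],[0,0,0,0,0,0,0],[0,0,0,0,0,0,0]]]' | python3 inch.py
echo '[[[0,0,0.0009,0,0,0,0],[0,0,0,0,0,0,0],[0,0,0,0,0,0,0]]]' | python3 inch.py
```

```text
t: 9.42
eef_pos: [0.5323, -0.0427, 0.1191]
tcp_rot: [0.191, 0.982, 0.0, 0.0]
force: [-3.6, -0.6, 3.5]
gripper_width: 0.374
gripper_force: 60.8
t: 9.67
eef_pos: [0.5324, -0.0427, 0.119]
tcp_rot: [0.191, 0.982, -0.0, 0.0]
force: [-7.2, -0.2, 8.5]
gripper_width: 0.372
gripper_force: 61.6
```

It is seated: the TCP has stopped at z = 0.119 with an upward force. I'll ease the side load, open gently and rise.

To row units: 0.0006 m / 0.75 = 0.0008, -0.0005 m / 0.75 = -0.0007.

```bash
echo '[[[0.0008,0.0003,-0.0007,0,0,0,0],[0,0,0,0,0,0,0],[0,0,0,0,0,0,0]]]' | python3 inch.py
echo '[[[0,0,0,0,0,0,0.42],[0,0,0,0,0,0,0.48],[0,0,0,0,0,0,0.6],[0,0,0,0,0,0,0.65],[0,0,0,0,0,0,0.65]]]' | python3 inch.py
echo '[[[0,0,-0.0067,0,0,0,0.65],[0,0,-0.02,0,0,0,0.65],[0,0,-0.0333,0,0,0,0.65],[0,0,-0.04,0,0,0,0.65],[0,0,-0.04,0,0,0,0.65]]]' | python3 inch.py
echo '[[[0.04,0,-0.0267,0,0,0,0.65],[0.0267,0,-0.0133,0,0,0,0.65],[0,0,0,0,0,0,0.65],[0,0,0,0,0,0,0.65],[0,0,0,0,0,0,0.65]]]' | python3 inch.py
python3 look.py wrist wrist7;python3 look.py scene scene7
python3 - <<'E'
from h import *
np.set_printoptions(precision=4,suppress=True)
for n in("wrist7","scene7"):
    m=load(n+".npz"); X=cloud(m); rr=np.hypot(X[...,0]-.5315,X[...,1]+.042)
    k=(rr>.056)&(rr<.076)&(X[...,2]>.1)&(X[...,2]<.125); P=X[k]
    a=np.degrees(np.arctan2(P[:,1]+.042,P[:,0]-.5315))//15; rim=[]
    for b in np.unique(a):
        Q=P[a==b]
        if len(Q)>20: rim.append(Q[Q[:,2]>np.percentile(Q[:,2],70)].mean(0))
    rim=np.array(rim); c,r,e=circ(rim); s=np.linalg.lstsq(np.c_[rim[:,:2]-c,np.ones(len(rim))],rim[:,2],rcond=None)[0]
    top=X[(rr>.072)&(rr<.083)&(X[...,2]>.082)&(X[...,2]<.097)]
    q=X[(rr<.02)&(X[...,2]>.125)&(X[...,2]<.15)]
    print(n,"bins",len(rim),"centre",c,"r",r,"slopes",s,"stand top z",np.median(top[:,2]),"post max",np.percentile(q[:,2],98) if len(q) else None)
a,b=[cv2.imread(f"pics/{n}.png") for n in("wrist7","scene7")]
cv2.imwrite("pics/c7.png",np.vstack([cv2.resize(a,(480,300)),cv2.resize(b[125:275,210:450],(480,300))]))
E
```

```text
t: 9.92
eef_pos: [0.5323, -0.0427, 0.1191]
tcp_rot: [0.191, 0.982, -0.0, 0.001]
force: [-2.4, -2.6, 5.6]
gripper_width: 0.375
gripper_force: 61.1
t: 10.33
eef_pos: [0.5317, -0.0421, 0.1181]
tcp_rot: [0.191, 0.982, 0.0, -0.0]
force: [-0.3, 0.4, -0.5]
gripper_width: 0.65
gripper_force: 0.0
t: 10.75
eef_pos: [0.5312, -0.0421, 0.2243]
tcp_rot: [0.191, 0.982, 0.0, -0.001]
force: [0.3, 0.5, 0.4]
gripper_width: 0.646
gripper_force: 0.0
t: 11.17
eef_pos: [0.4856, -0.0237, 0.2534]
tcp_rot: [0.191, 0.982, -0.0, 0.0]
force: [-0.3, -1.1, -0.3]
gripper_width: 0.65
gripper_force: 0.0
wrist7 bins 22 centre [ 0.53  -0.043] r 0.06495714033504336 slopes [-0.0052  0.0055  0.1122] stand top z 0.08993095937463169 post max 0.13694336428587148
scene7 bins 18 centre [ 0.5304 -0.044 ] r 0.065193167044378 slopes [ 0.0078 -0.0093  0.1132] stand top z 0.09017369255703062 post max 0.13794120490688005
```

View pics/c7.png

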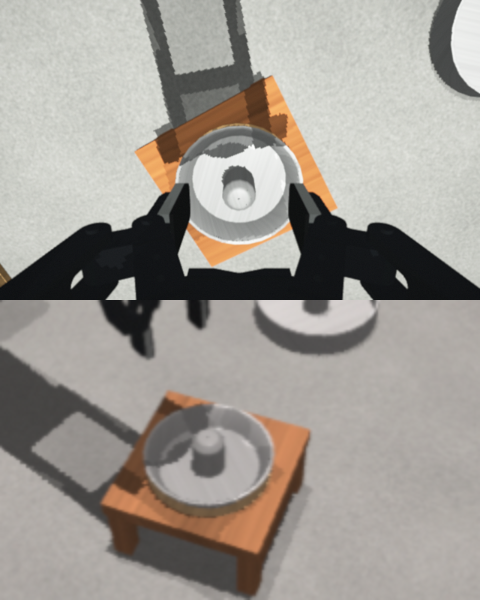

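The bowl is centred in the feeder and level. Its rim is at 0.1127 m (0.113 expected) and the post top at 0.137 m (0.137 expected). The gripper is clear and the wide bowl is where it was, so I'm handing in.

```bash
python3 -c "
from station import robot, imaging, status
print(robot.job_done())"
```

```text
the job is handed in; nothing more can be done
None
```

The sloping bowl sits upright, centred and fully home in the feeder; I lowered it in and let go, left the wide bowl untouched, and handed the job in at about 11 s (no verdict was returned).

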